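# Hang the draining pail on the drip stand by its wire bail

## Robot

A 6-joint arm with a two-finger parallel gripper is mounted at the origin on a cart in front of the work surface, level with it; the furniture and walls round the work are solid. World frame = base frame: x ahead of the robot, y to its left, z up, the work surface at z = 0. Lengths are in m, angles in degrees, forces in N, time in s.
With the tool pointing down it reaches from about 0.3 to 0.75 m from the base axis. Payload 8.5 kg.
Tool frame: the origin (TCP) lies on the centre line of the jaws, within the pads' length; the fingertips stand 17 mm ahead of it and the grasp point (between the pads) lies 2 mm behind it (env.tcp_to_tips is the distance from the TCP to the fingertips, in m); z points along the fingers, y is the line along which they close (so a half turn about z gives the same grasp; the last joint's range is limited). The gripper opens to 85 mm and grips with 20 to 120 N. Pads are 22 mm wide; open, the fingers measure 114 mm over their backs; the gripper's body (76 mm by 85 mm) begins 54 mm behind the grasp point. The pads swing forward as they close: fully open they stand 13 mm farther back than shut.
Start: joints at [-77.481, 21.807, 74.336, -0, 83.858, -12.336], TCP at [0.231, -0.499, 0.22] pointing down, gripper open.
Joint ranges: [-178.18, 178.18], [-50.72, 133.34], [12.68, 142.11], [-81.47, 261.47], [9.98, 163.14], [-165.26, 165.26]. Speed limits (degrees/s): [136.94, 136.94, 180, 180, 180, 180].

## Interface

Orientations are given as a 3x3 rotation matrix whose columns are the frame's x, y, z axes.
In Python, from rig import env gives the robot as it stands. The module is installed in compiled form; this text tells all that it offers.
- The arm moves only by the shell command python3 -m pendant 'ROWS' [FORCE]. ROWS is JSON, a list of rows, each a list of 7 numbers: the opening, from 0 (shut) to 1 (fully open), then the shift along the tool's x, y, z in m, then the turn, a rotation vector about the tool's x, y, z in rad. A call has 1 to 5 rows; each row is the pose to reach, as a shift and turn from the pose commanded when the call began, along the tool's axes at that moment; what a row does not reach only later rows make up. A row lasts 1/8 s, in which the tool goes at most 62.5 mm and 10.7 degrees, less where a joint would pass 70% of its speed; a pose out of reach is approached as far as the arm can. A call with a gripper value outside its range is refused whole. The fingers move at their own pace and stop on an object; FORCE is the grip in N (left out, the last holds). Time passes only in rows, so rows that repeat a pose let the fingers close. It gives the time, the measured TCP pose, the force, the opening and the grip force at its end, in the units of the state.
- env.observe(): the state, without advancing time (a new reading comes with each control period).
- env.get_image(name): name is "scene" or "top"; returns a dict with "image" (420x560x3 uint8, blue, green, red), "fx", "fy", "cx", "cy" (pixels), "k1" (the pictures are not rectified: a ray, as slopes to the right and down, at radius r is drawn at 1 + k1 r^2 times it, then the intrinsics apply), "pose" (4x4, takes a point from camera to world coordinates). Camera axes: x right, y up, looking along -z (the intrinsics and any distortion apply to the point x, -y, -z); pixel columns grow to the right and rows downward; lengths in m; the calibration is good to about 2 mm. A picture is of the moment at which its call begins. There is no depth.
- env.close_job(): hands the job in; it is judged then, once.
Trained networks look in the newest picture that a camera, given by its name, has taken for a name from the list of things; names that differ only in an ending like _2 or _b are one class to them, and where a whole thing is asked for, a point or a joint stands for the part that bears it (a point fixed in the world has none). Each returns a list of dicts, best first, with "conf" (0 to 1); they miss things now and then, are a little off and sometimes report something else, mostly with a low value. They report only what shows in the picture. A call takes as long as a camera call.
- env.find_in(camera, thing): "bbox" ([centre column, centre row, width, height] in pixels, round what is visible of it).
- env.trace(camera, thing): "mask" (420x560 bool, what is visible of it) and "bbox" ([centre column, centre row, width, height] in pixels, round what is visible of it).
- env.tip_of(camera, thing): "centre" ([column, row] in pixels: a listed point, or the origin of a listed thing).
The state is a dict: "time_s": time; "q": joint angles; "qvel": joint speeds; "joint_efforts": joint torques, N m; "position": TCP position; "tool_rot": TCP orientation; "ft_force": force on the tool from outside, world axes, zero at the start; "wrist_torque": the same for the moment, N m; "grip_width": finger opening in m; "gripper_force": force on a finger pad.
Only numpy, scipy, OpenCV 4.12 (cv2) and the standard library are available. Lean on these libraries where they do the work, as an engineer would, in place of code of your own. Each camera call takes 0.05 s, during which the arm holds its last target. There are 200 camera calls.

## Task

The small slotted steel pail holds two rinsed kiln stilts that have to drain. While the pail stands on the bench, take the wooden grip of its folded-down wire bail and swing the bail upright; then lift the pail by it, keeping it level and the stilts inside, and lower the bail into the two upturned prongs of the stand over the drip tray before you let go, so that the pail hangs freely with the wooden grip between the prongs. Leave the two saucer stacks beside the work where they stand.

Things in the scene. Friction and masses are not known exactly. Their poses are not given: they have to be found in the camera images.
- pail_mid (a point): Slotted steel pail, round, 92 mm across the rim, 80 across the base, 80 high, about 0.35 kg with bail and stilts. The point is on its axis, 40 mm above its underside. Its z axis points up out of the mouth; its x axis points to the side to which the bail lies folded.
- bail_pivot (a point): Midpoint of the bail's hinge line, on the pail's axis 68 mm above its underside; axes as the pail's. The hinge pins are on the pail's wall, on the line along this point's y axis. The legs of the bail stand 111 mm apart.
- bail_grip (a point): Centre of the wooden grip of the wire bail: a sleeve 15 mm thick, 42 long along the point's y axis (parallel to the hinge), free to spin on the wire; 20 mm of bare 6 mm wire on each side. It is 102 mm from the hinge line: folded, it is 68 mm above the bench with 48 mm clear to the pail's wall; upright, 170 mm above the pail's underside.
- bail (a joint): Angle of the bail, rad: 0 folded level on its stop lugs (grip on the pail's +x side), 1.571 upright, 3.14 folded to the other side. The hinge is loose: the bail falls to one side when let go, and a lifted pail swings to hang plumb below it.
- drain_stand: Fixed stand. Origin on the bench under the place where the pail hangs; its two prongs point along its -x axis (roughly to the robot) and its post stands 103 mm to the +x side, with a clamp collar up to 236 mm high. Shallow steel drip tray under it, 170 mm wide (y), from 78 mm in front of the origin to 128 behind, 17 mm high.
- hook_seat (a point): Where the grip's centre rests when the bail is hung, 217 mm above the bench; axes as the stand's. The prongs, 8 mm round bars along x at y = -33 and +33 (58 mm free between them), carry the bare wire at this x. Behind the seat they rise to 10 mm above this point and run back, joining 78 to 98 mm behind. The pail fits under them only when brought in from the front.
- prong_tips (a point): Midway between the upturned ends of the two prongs, at their highest: 21 mm in front of the seat and 19 mm above it. The bail's wire must pass over this height before it is lowered into the seat.
- stilt_a_mid (a point): White three-armed kiln stilt, 53 mm across, 18 high, lying on the floor of the pail; the point is its centre.
- stilt_b_mid (a point): A second such stilt on top of the first; the point is its centre.
- stack_h_mid (a point): Stack of three saucers, 94 mm across, 60 high, standing loose between pail and stand towards the back of the bench; the point is its centre.
- stack_low_mid (a point): Stack of two saucers, 93 mm across, 46 high, standing loose between pail and stand towards the front; the point is its centre.

How it is judged (in metres and radians):
On the way, in this order (a step that is already met when the one before it is completed fails the run):
1. the bail is swung upright (within about 17 degrees) while the pail stands on the bench (value of joint bail between 1.27 and 1.87 rad and height (world z) of pail_mid below 0.05 m and angle between pail_mid's own z axis and vertical below 0.15 rad), for 0.1 s.
2. the pail is lifted clear of the bench by the held bail (height (world z) of pail_mid above 0.07 m and contact force between the fingers and bail above 0.3 N), for 0.2 s.
3. the bail is lowered into the seats of the prongs while still held (distance between bail_grip and hook_seat below 0.016 m and contact force between the fingers and bail above 0.3 N and contact force between pail and drain_stand above 0.1 N), for 0.1 s.
At the end, for the whole second after the job is handed in: The pail hangs at rest from the stand: the bail's wire lies in the seats of both prongs, with the grip's centre within 13 mm of the seat point and along the seat within 0.2 rad; the pail is plumb within 0.2 rad and clear of the tray, and both stilts are inside (within 65 mm of the pail's middle) (distance between bail_grip and hook_seat below 0.013 m and angle between the y axis of bail_grip and the y axis of hook_seat, either way round below 0.2 rad and angle between pail_mid's own z axis and vertical below 0.2 rad and height (world z) of pail_mid above 0.07 m and linear speed of pail below 0.04 m/s and contact force between pail and drain_stand above 1 N and distance between each of stilt_a_mid, stilt_b_mid and pail_mid below 0.065 m); the robot touches nothing.
It fails at once if the pail is tipped more than 0.6 rad (angle between pail_mid's own z axis and vertical above 0.6 rad).
It fails at once if a stilt leaves the pail (distance between any of stilt_a_mid, stilt_b_mid and pail_mid above 0.085 m).
It fails at once if a saucer stack beside the work is shifted by more than 40 mm or knocked over (distance of any of stack_h_mid, stack_low_mid from where it was at the start of the episode above 0.04 m or angle between any of stack_h_mid, stack_low_mid's own z axis and vertical above 0.4 rad).
It also fails if it takes over 56 s, if anything falls off the work surface, if the arm or the gripper's body presses on something with over 40 N, if the wrist force passes 120 N, or if a joint passes its speed limit or range.

## Working session

There is one attempt and no reset: what is moved stays moved. The work goes in short steps, Python scripts to look and compute and a shell command to move; the robot and the scene stay as the last step left them, time stands still between calls to the robot, and variables do not carry over. Pictures are saved under pics/ and viewed, at most 10 in all, crops included, and the job is handed in when it is done.

```bash
mkdir -p pics; cat > h.py <<'E'
import numpy as np, cv2
from rig import env
def K(im): return np.array([[im["fx"],0,im["cx"]],[0,im["fy"],im["cy"]],[0,0,1]])
def ray(im,px):
    p=cv2.undistortPoints(np.array([[px]],float),K(im),np.array([im["k1"],0,0,0,0.]))[0,0]
    P=np.array(im["pose"]); return P[:3,3],P[:3,:3]@np.array([p[0],-p[1],-1])
def atz(im,px,z):
    o,d=ray(im,px); return o+d*(z-o[2])/d[2]
def tri(a,pa,b,pb):
    o1,d1=ray(a,pa);o2,d2=ray(b,pb)
    s=np.linalg.lstsq(np.c_[d1,-d2],o2-o1,rcond=None)[0]
    x,y=o1+d1*s[0],o2+d2*s[1]; return (x+y)/2,np.linalg.norm(x-y)
def proj(im,X):
    P=np.array(im["pose"]); c=P[:3,:3].T@(np.array(X)-P[:3,3]); c=c*[1,-1,-1]
    return cv2.projectPoints(c[None],np.zeros(3),np.zeros(3),K(im),np.array([im["k1"],0,0,0,0.]))[0][0,0]
E
python3 - <<'E'
from h import *
np.set_printoptions(precision=4,suppress=True)
a=env.get_image("scene");b=env.get_image("top")
cv2.imwrite("pics/s0.png",a["image"]);cv2.imwrite("pics/t0.png",b["image"])
print(a["pose"],b["pose"])
for n in ["pail_mid","bail_pivot","bail_grip","hook_seat","prong_tips","drain_stand","stack_h_mid","stack_low_mid","stilt_a_mid"]:
    r=env.tip_of("scene",n);s=env.tip_of("top",n)
    print(n,[(np.round(q["centre"],1),round(q["conf"],2)) for q in r[:2]],[(np.round(q["centre"],1),round(q["conf"],2)) for q in s[:2]])
    if r and s: print("   ",*tri(a,r[0]["centre"],b,s[0]["centre"]))
o=env.observe();print(o["position"],o["tool_rot"],o["time_s"],o["ft_force"])
E
```

```text
[[-0.529   0.4798 -0.7    -0.1852]
 [-0.8484 -0.2809  0.4486  0.4142]
 [ 0.0186  0.8312  0.5556  0.7218]
 [ 0.      0.      0.      1.    ]] [[-0.0072  0.9881 -0.1535  0.3522]
 [-1.     -0.0081 -0.0053 -0.0344]
 [-0.0065  0.1535  0.9881  1.3252]
 [ 0.      0.      0.      1.    ]]
pail_mid [(array([377.5, 230.7]), 0.72)] [(array([387.1, 247. ]), 0.91)]
    [ 0.4509 -0.2861  0.0499] 0.0022037845618529707
bail_pivot [(array([379.9, 226.3]), 0.65), (array([162.5, 301.4]), 0.26)] [(array([391.7, 245.9]), 0.77)]
    [ 0.4534 -0.2956  0.0585] 0.003483122048097866
bail_grip [] [(array([382.2, 207.4]), 0.88)]
hook_seat [(array([148.9, 218.8]), 0.9)] [(array([162.7, 202.7]), 0.88)]
    [0.5408 0.2454 0.2209] 0.0046733548197276905
prong_tips [(array([151.6, 214.8]), 0.85)] [(array([160.9, 208.2]), 0.71)]
    [0.5251 0.2437 0.2391] 0.0029643893018322727
drain_stand [(array([161.8, 302.4]), 0.8)] [(array([183.6, 212.2]), 0.96), (array([389.4, 248.5]), 0.19)]
    [ 0.5542  0.2467 -0.0143] 0.004088840683788521
stack_h_mid [(array([260.9, 227.6]), 0.94)] [(array([291.6, 179.4]), 0.93)]
    [ 0.6294 -0.0476  0.0359] 0.0022973032140578666
stack_low_mid [(array([299.4, 290.4]), 0.64)] [(array([278.7, 267.5]), 0.63)]
    [ 0.4007 -0.013   0.0219] 0.003886659486741158
stilt_a_mid [] [(array([384.7, 248. ]), 0.43)]
[ 0.2312 -0.4991  0.22  ] [[ 0.9074  0.4203  0.    ]
 [ 0.4203 -0.9074 -0.    ]
 [ 0.      0.     -1.    ]] 1.0 [0.2663 0.3682 0.2716]
```

View pics/s0.png

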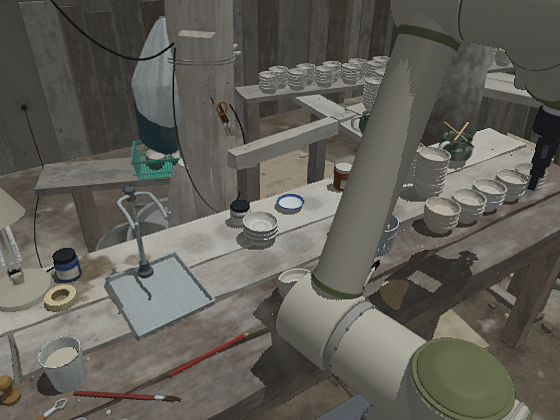

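View pics/t0.png

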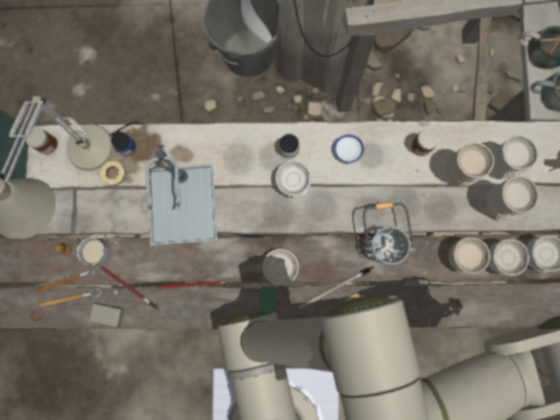

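The scene camera shows the stand at about (140,240), with the arm hiding the pail. The top camera shows the pail near (387,246), the folded grip (orange) near (384,206), the stand prongs near (165,185), and the saucer stacks at (292,180) and (282,266). I'll zoom in on the pail and stand.

```bash
python3 - <<'E'
from h import *
np.set_printoptions(precision=4,suppress=True)
b=env.get_image("top")
I=b["image"]
c1=cv2.resize(I[190:275,340:425],None,fx=4.6,fy=4.6,interpolation=cv2.INTER_CUBIC)
c2=cv2.resize(I[140:225,130:215],None,fx=4.6,fy=4.6,interpolation=cv2.INTER_CUBIC)
cv2.imwrite("pics/z0.png",np.hstack([c1,c2]))
for n,z in [("bail_grip",.068),("bail_pivot",.068),("pail_mid",.04),("hook_seat",.217),("prong_tips",.236),("drain_stand",0)]:
    for q in env.tip_of("top",n)[:1]: print(n,q["centre"],atz(b,q["centre"],z))
# orange centroid
hsv=cv2.cvtColor(I,cv2.COLOR_BGR2HSV)
m=cv2.inRange(hsv,(8,120,120),(25,255,255)); m[:190]=0;m[230:]=0;m[:,:350]=0;m[:,420:]=0
ys,xs=np.nonzero(m);print(len(xs),xs.min(),xs.max(),xs.mean(),ys.mean(), cv2.fitLine(np.c_[xs,ys].astype(np.float32),cv2.DIST_L2,0,.01,.01).ravel())
print(atz(b,(xs.mean(),ys.mean()),.070))
E
```

```text
bail_grip [387.9, 208.6] [ 0.5458 -0.289   0.068 ]
bail_pivot [388.4, 244.7] [ 0.4545 -0.2868  0.068 ]
pail_mid [386.4, 246.4] [ 0.4525 -0.2871  0.04  ]
hook_seat [159.9, 199.8] [0.547  0.2507 0.217 ]
prong_tips [160.5, 203.2] [0.5361 0.2443 0.236 ]
drain_stand [184.6, 213.4] [0.5478 0.2391 0.    ]Traceback (most recent call last):
  File "<stdin>", line 13, in <module>
    return umr_minimum(a, axis, None, out, keepdims, initial, where)
ValueError: zero-size array to reduction operation minimum which has no identity
```

View pics/z0.png

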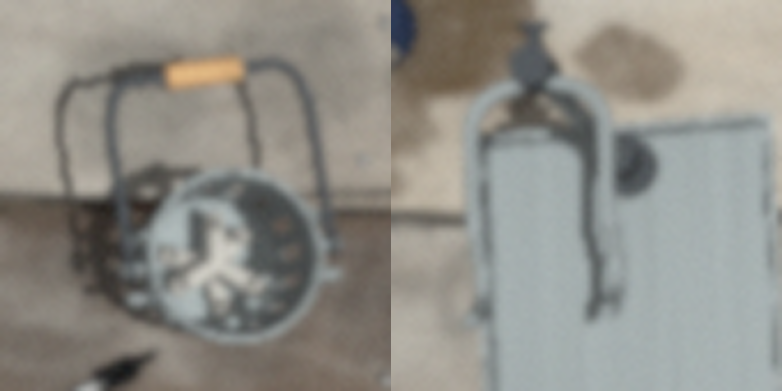

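The crop puts the grip centre at full-frame (384.6,205.9) and the rim centre near (391,245.5). The prong tips are at about (149.6,207.4) and (177.2,204.8). Next I'll compute world positions and yaws.

```bash
python3 - <<'E'
from h import *
np.set_printoptions(precision=4,suppress=True)
b=env.get_image("top");a=env.get_image("scene")
f=lambda u,v:(340+u/4.6-.4,190+v/4.6-.4); g=lambda u,v:(130+(u-391)/4.6-.4,140+v/4.6-.4)
pr=lambda n,p,z:print(n,np.round(p,1),atz(b,p,z))
pr("grip",f(205,73),.069);pr("gripL",f(166,76),.069);pr("gripR",f(244,70),.069);pr("rim",f(236,255),.08)
pr("cornerL",f(116,90),.068);pr("cornerR",f(298,76),.068)
pr("tipL",g(481,308),.236);pr("tipR",g(608,297),.236);pr("barL",g(473,160),.227);pr("barR",g(601,150),.227)
I=a["image"]
cv2.imwrite("pics/z1.png",cv2.resize(I[180:290,100:240],None,fx=5.5,fy=5.4,interpolation=cv2.INTER_CUBIC))
E
```

```text
grip [384.2 205.5] [ 0.5537 -0.2796  0.069 ]
gripL [375.7 206.1] [ 0.5523 -0.2581  0.069 ]
gripR [392.6 204.8] [ 0.5552 -0.3012  0.069 ]
rim [390.9 245. ] [ 0.4527 -0.2906  0.08  ]
cornerL [364.8 209.2] [ 0.5449 -0.2305  0.068 ]
cornerR [404.4 206.1] [ 0.5518 -0.3311  0.068 ]
tipL [149.2 206.6] [0.5288 0.2692 0.236 ]
tipR [176.8 204.2] [0.5336 0.2081 0.236 ]
barL [147.4 174.4] [0.6034 0.2782 0.227 ]
barR [175.3 172.2] [0.6077 0.2155 0.227 ]
```

View pics/z1.png

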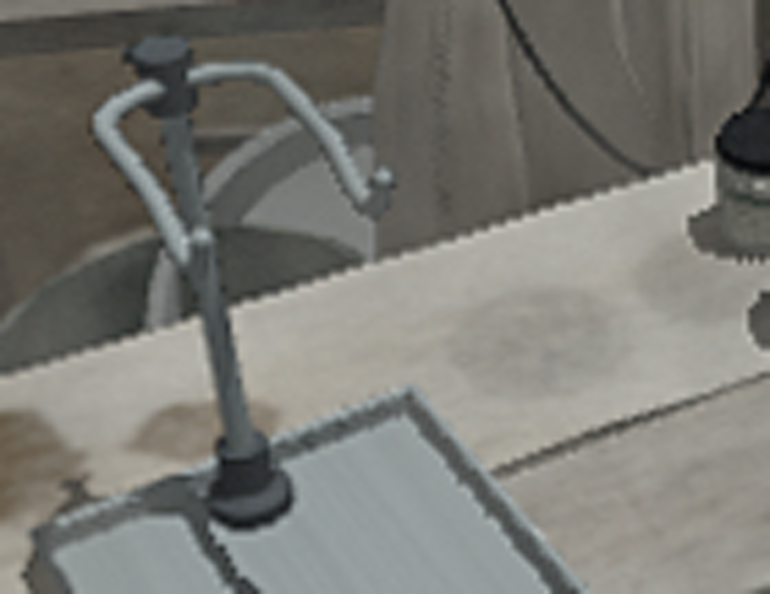

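The scene crop shows the prong tips at (203,238) and (383,178), and the rear-right tray corner at (410,392). I'll fit the stand pose (x, y, yaw) to these points.

```bash
python3 - <<'E'
from h import *
from scipy.optimize import least_squares
np.set_printoptions(precision=4,suppress=True)
b=env.get_image("top");a=env.get_image("scene")
g=lambda u,v:(130+(u-391)/4.6-.4,140+v/4.6-.4); s=lambda u,v:(100+u/5.5-.4,180+v/5.4-.4)
obs=[(b,g(481,308),(-.021,.033,.236)),(b,g(608,297),(-.021,-.033,.236)),
(a,s(203,235),(-.021,.033,.236)),(a,s(383,175),(-.021,-.033,.236)),
(a,s(410,390),(.128,-.085,.017)),(a,s(35,537),(.128,.085,.017)),(a,(214.5,298),(-.078,-.085,.017)),(a,(132,335),(-.078,.085,.017)),
(b,g(768,120),(.128,-.085,.017)),(b,(151,244.5),(-.078,.085,.017)),(b,(216.5,241),(-.078,-.085,.017))]
def R(p):
    c,t=np.cos(p[2]),np.sin(p[2])
    return np.concatenate([proj(im,(p[0]+c*X[0]-t*X[1],p[1]+t*X[0]+c*X[1],X[2]))-px for im,px,X in obs])
r=least_squares(R,[.547,.245,.08],loss="soft_l1");print(r.x,np.degrees(r.x[2]));print(r.fun.reshape(-1,2))
for i,j in((0,2),(1,3)): print(tri(b,obs[i][1],a,obs[j][1]))
E
```

```text
[0.5463 0.2437 0.0655] 3.754744906685238
[[-2.8115  2.5466]
 [-0.6387  2.7504]
 [-0.2345 -1.3495]
 [ 0.4229 -1.4928]
 [ 0.4518 -2.3291]
 [-0.4243 -2.9972]
 [ 0.7631  1.3292]
 [ 7.2292 -0.3485]
 [-0.3006 -2.2537]
 [-0.5171  0.3612]
 [-1.2911 -0.8039]]
(array([0.5307, 0.2728, 0.2271]), np.float64(0.002252791563364951))
(array([0.5346, 0.2092, 0.2285]), np.float64(0.0012765102126591267))
```

```bash
python3 -m pendant '[[0.55,0.06,0,0,0,0,-0.18],[0.55,0.12,0,0,0,0,-0.36],[0.55,0.18,0,0,0,0,-0.54],[0.55,0.24,0,0,0,0,-0.72],[0.55,0.3,0,0,0,0,-0.9]]'
```

```text
time_s: 2.17
position: [0.5051, -0.3719, 0.2201]
tool_rot: [[0.229, 0.973, 0.0], [0.973, -0.229, -0.0], [-0.0, 0.0, -1.0]]
ft_force: [-0.1, -1.4, 0.6]
grip_width: 0.0472
gripper_force: 0.0
```

```bash
python3 -m pendant '[[0.55,0.05,0.0135,0,0,0,-0.155],[0.55,0.0995,0.027,0,0,0,-0.31],[0.55,0.0995,0.027,0.05,0,0,-0.31],[0.55,0.0995,0.027,0.1,0,0,-0.31],[0.55,0.0995,0.027,0.1,0,0,-0.31]]'; python3 - <<'E'
from h import *
np.set_printoptions(precision=4,suppress=True)
a=env.get_image("scene");b=env.get_image("top");o=env.observe();print(o["position"])
for n in ["bail_grip","bail_pivot","pail_mid"]:
    r=env.tip_of("scene",n);s=env.tip_of("top",n)
    print(n,[(np.round(q["centre"],1),round(q["conf"],2)) for q in r[:2]],[(np.round(q["centre"],1),round(q["conf"],2)) for q in s[:2]])
print(proj(a,(.554,-.281,.068)),proj(a,(.4525,-.289,.068)),proj(b,o["position"]))
cv2.imwrite("pics/z2.png",np.hstack([cv2.resize(I[v:v+110,u:u+80],None,fx=5,fy=5,interpolation=cv2.INTER_CUBIC) for I,u,v in((a["image"],360,160),(b["image"],350,170))]))
E
```

```text
time_s: 2.8
position: [0.5516, -0.2814, 0.117]
tool_rot: [[-0.073, 0.997, -0.006], [0.997, 0.073, 0.005], [0.005, -0.006, -1.0]]
ft_force: [0.9, 0.1, 0.3]
grip_width: 0.0471
gripper_force: 0.0
[ 0.5536 -0.2832  0.1217]
bail_grip [(array([346.9, 208.2]), 0.57)] []
bail_pivot [(array([381.7, 226. ]), 0.85)] []
pail_mid [(array([377.5, 233.7]), 0.57)] []
[351.0271 205.8089] [379.4055 224.2342] [389.7335 202.0409]
```

View pics/z2.png

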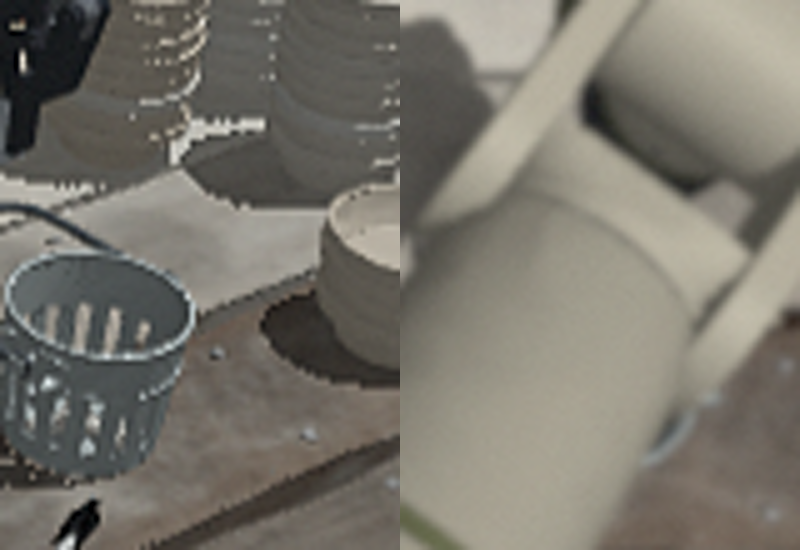

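The scene crop now shows the pail clear of the arm, with the rim centre at about (380,220). The top view is blocked. The grip lies just left of the crop, so I'll find it by colour.

```bash
python3 - <<'E'
from h import *
np.set_printoptions(precision=4,suppress=True)
a=env.get_image("scene")
I=a["image"];
cv2.imwrite("pics/z3.png",cv2.resize(I[150:260,310:420],None,fx=5.4,fy=5.4,interpolation=cv2.INTER_CUBIC))
for y in (-.281,-.281+.021,-.281-.021): print(proj(a,(.554,y,.068)))
E
```

```text
[351.0271 205.8089]
[344.8149 208.0329]
[357.1407 203.62  ]
```

View pics/z3.png

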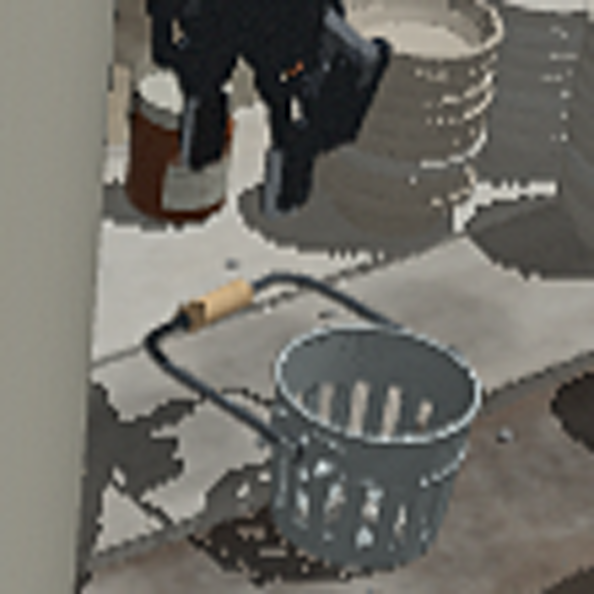

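The crop shows the grip centre at full-frame (350.7,205.5), against a predicted (351.0,205.8). That agrees, so I'll descend and close.

```bash
python3 -m pendant '[[0.55,0.002,0,0.03,0,0,0],[0.55,0.002,0,0.055,0,0,0],[0.55,0.002,0,0.056,0,0,0],[0.1,0.002,0,0.056,0,0,0],[0.1,0.002,0,0.056,0,0,0]]' 50;python3 -m pendant '[[0.0,0,0,0,0,0,0],[0.0,0,0,0,0,0,0],[0.0,0,0,0,0,0,0]]' 50
```

```text
time_s: 3.88
position: [0.5533, -0.2809, 0.0653]
tool_rot: [[-0.073, 0.997, 0.002], [0.997, 0.073, -0.001], [-0.001, 0.002, -1.0]]
ft_force: [-0.7, -1.0, -0.0]
grip_width: 0.0111
gripper_force: 0.0
time_s: 4.25
position: [0.5529, -0.2806, 0.0642]
tool_rot: [[-0.073, 0.997, 0.0], [0.997, 0.073, -0.0], [-0.0, 0.0, -1.0]]
ft_force: [0.9, -0.1, 0.4]
grip_width: -0.0001
gripper_force: 0.4
```

The fingers closed fully, so the grasp missed. I'll check where the grip is.

```bash
python3 - <<'E'
from h import *
np.set_printoptions(precision=4,suppress=True)
a=env.get_image("scene");b=env.get_image("top")
I=a["image"];o=env.observe();print(o["position"],o["grip_width"],proj(a,o["position"]))
cv2.imwrite("pics/z4.png",cv2.resize(I[150:260,310:420],None,fx=5.4,fy=5.4,interpolation=cv2.INTER_CUBIC))
print(env.tip_of("scene","bail_grip"))
E
```

```text
[ 0.553  -0.2806  0.0642] -0.00011816698868824536 [351.0118 207.2316]
[{'centre': [350.7, 209.6], 'conf': 0.55}]
```

View pics/z4.png

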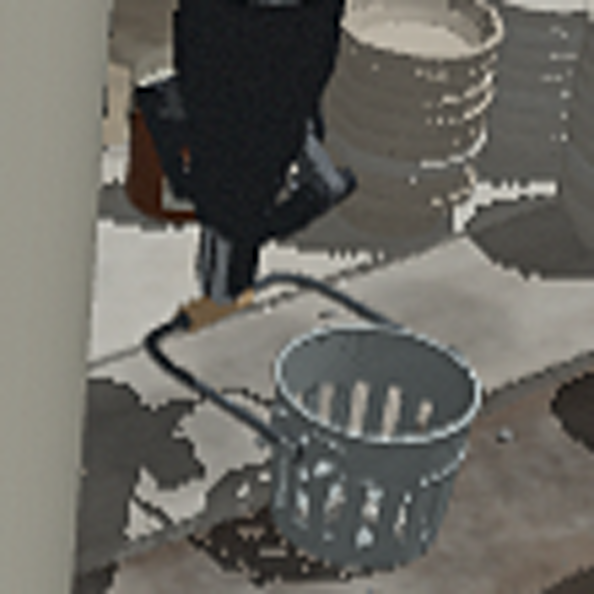

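The closed fingertips appear to sit behind the grip, at about crop (232,298), and the bail hasn't moved. I'll check the projected geometry against what I see.

```bash
python3 - <<'E'
from h import *
np.set_printoptions(precision=4,suppress=True)
a=env.get_image("scene");b=env.get_image("top")
c=lambda X:(proj(a,X)+.4-[310,150])*5.4
print("z3 tips mid expected",c((.5536,-.2832,.1047)), "inner tips",c((.5536+.023,-.2832,.110)),c((.5536-.023,-.2832,.110)))
for z in (.047,.064,.08,.1): print(z,c((.553,-.2806,z)))
for x in (.53,.545,.56): print(x,c((x,-.281,.068)))
print(tri(b,(384.2,205.5),a,(350.7,205.5)),env.tcp_to_tips)
# full-cam residual on finger side: column range of dark pixels just above the grip
I=a["image"].max(2)
for v in range(196,210): print(v,"".join("#" if x<70 else "." for x in I[v,335:375]))
E
```

```text
z3 tips mid expected [235.7957 239.2226] inner tips [206.7325 208.4455] [268.0781 251.9068]
0.047 [219.8924 340.0919]
0.064 [223.513  311.5152]
0.08 [226.9719 284.2039]
0.1 [231.3672 249.4839]
0.53 [255.3548 327.1352]
0.545 [235.4701 312.3026]
0.56 [215.9318 297.7292]
(array([ 0.5536, -0.2795,  0.0697]), np.float64(0.00021378382613679395)) 0.017
196 ............#.#..######.................
197 ............#.#..######.................
198 ............#.#..######.................
199 ............#.#..######.................
200 .............##..#####..................
201 .............#...#####...######.........
202 .............#...#####........####......
203 .............#...####.............##....
204 .............#...##................###..
205 ..................#..................###
206 .......................................#
207 ........................................
208 ........##..............................
209 .......###..............................
```

The x/y position agrees. In both pictures, though, the real fingertips sit about 28 mm higher than the reported pose implies, so they closed just above the grip. I'll rise, open, go down to a reading of about 0.037 while watching the force, and close.

```bash
python3 -m pendant '[[0.55,0,0,-0.02,0,0,0],[0.55,0,0,-0.02,0,0,0],[0.55,0,0,-0.02,0,0,0],[0.55,0,0,-0.02,0,0,0]]' 50;python3 -m pendant '[[0.55,0,0,0.02,0,0,0],[0.55,0,0,0.035,0,0,0],[0.55,0,0,0.046,0,0,0],[0.55,0,0,0.046,0,0,0]]' 50;python3 - <<'E'
from h import *
a=env.get_image("scene")
cv2.imwrite("pics/z5.png",cv2.resize(a["image"][150:260,310:420],None,fx=5.4,fy=5.4,interpolation=cv2.INTER_CUBIC))
E
```

```text
time_s: 5.0
position: [0.5525, -0.2804, 0.0832]
tool_rot: [[-0.073, 0.997, -0.001], [0.997, 0.073, 0.001], [0.001, -0.001, -1.0]]
ft_force: [0.9, 0.4, 0.6]
grip_width: 0.0471
gripper_force: 0.0
time_s: 5.5
position: [0.5525, -0.2804, 0.0371]
tool_rot: [[-0.073, 0.997, -0.001], [0.997, 0.073, 0.001], [0.001, -0.001, -1.0]]
ft_force: [0.6, -0.2, -0.1]
grip_width: 0.0473
gripper_force: 0.0
```

View pics/z5.png

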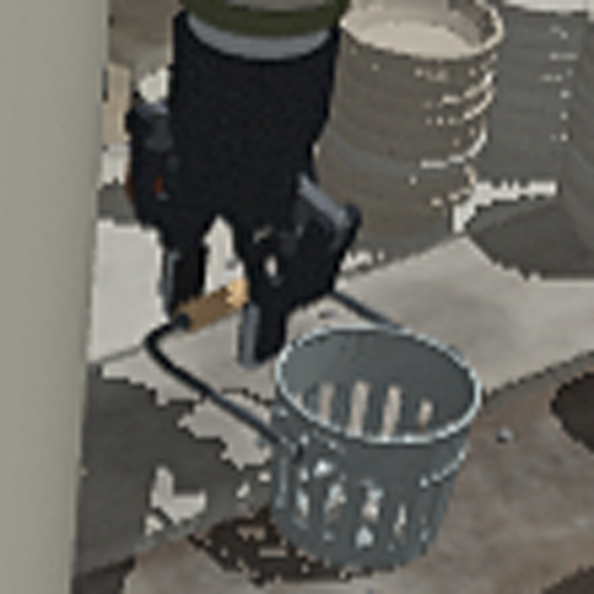

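The fingers now straddle the grip, with the near tip at about (255,362) and roughly 20 mm below the grip's centre. Closing.

```bash
python3 -m pendant '[[0.1,0,0,0,0,0,0],[0.1,0,0,0,0,0,0],[0.0,0,0,0,0,0,0],[0.0,0,0,0,0,0,0],[0.0,0,0,0,0,0,0]]' 50
```

```text
time_s: 6.18
position: [0.5533, -0.2808, 0.0384]
tool_rot: [[-0.073, 0.997, 0.001], [0.997, 0.073, -0.001], [-0.001, 0.001, -1.0]]
ft_force: [2.3, -1.6, 3.5]
grip_width: 0.0135
gripper_force: 48.5
```

Gripped at about 14 mm. Now the bail follows its arc about the hinge.

```bash
python3 -m pendant '[[0,0,-0.0013,-0.016,0,0,0],[0,0,-0.005,-0.0315,0,0,0],[0,0,-0.011,-0.0463,0,0,0],[0,0,-0.0195,-0.06,0,0,0],[0,0,-0.03,-0.072,0,0,0]]' 50
```

```text
time_s: 6.8
position: [0.5224, -0.2829, 0.1113]
tool_rot: [[-0.073, 0.997, 0.001], [0.997, 0.073, -0.001], [-0.001, 0.001, -1.0]]
ft_force: [1.0, -0.8, 1.0]
grip_width: 0.013
gripper_force: 48.6
```

```bash
python3 -m pendant '[[0,0,-0.012,-0.0105,0,0,0],[0,0,-0.0258,-0.019,0,0,0],[0,0,-0.04,-0.025,0,0,0],[0,0,-0.056,-0.0285,0,0,0],[0,0,-0.072,-0.03,0,0,0]]' 50; python3 - <<'E'
from h import *
np.set_printoptions(precision=4,suppress=True)
a=env.get_image("scene");o=env.observe();print(o["position"],o["ft_force"],o["grip_width"],o["gripper_force"])
for n in ("bail_grip","pail_mid"):
    for q in env.tip_of("scene",n)[:1]: print(n,q)
print(proj(a,(.452,-.289,.170)),proj(a,(.4525,-.289,.04)))
cv2.imwrite("pics/z6.png",cv2.resize(a["image"][130:260,320:450],None,fx=4.6,fy=4.6,interpolation=cv2.INTER_CUBIC))
E
```

```text
time_s: 7.42
position: [0.4503, -0.2888, 0.1411]
tool_rot: [[-0.073, 0.997, 0.001], [0.997, 0.073, -0.002], [-0.002, 0.001, -1.0]]
ft_force: [0.5, -2.6, 3.7]
grip_width: 0.0132
gripper_force: 48.9
[ 0.4487 -0.2887  0.1411] [ 0.3208 -3.2494  9.8316] 0.013503023638120186 49.25633490085602
bail_grip {'centre': [385.5, 191.7], 'conf': 0.6}
pail_mid {'centre': [376.2, 230.2], 'conf': 0.63}
[385.5819 189.4806] [377.852 233.195]
```

The bail is upright: the grip is seen at (385.5,191.7) against an expected (385.6,189.5). I'll hold briefly, then lift.

```bash
python3 -m pendant '[[0,0,0,0,0,0,0],[0,0,0,0,0,0,0],[0,0,0,-0.01,0,0,0],[0,0,0,-0.03,0,0,0],[0,0,0,-0.05,0,0,0]]' 50; python3 -m pendant '[[0,0,0,-0.02,0,0,0],[0,0,0,-0.04,0,0,0],[0,0,0,-0.055,0,0,0],[0,0,0,-0.06,0,0,0],[0,0,0,-0.06,0,0,0]]' 50; python3 - <<'E'
from h import *
np.set_printoptions(precision=4,suppress=True)
a=env.get_image("scene");o=env.observe();print(o["position"],o["ft_force"],o["grip_width"],o["gripper_force"])
for n in ("bail_grip","pail_mid"):
    for q in env.tip_of("scene",n)[:1]: print(n,q)
p=o["position"];print(proj(a,p+[0,0,.03]),proj(a,p+[0,0,-.10]))
cv2.imwrite("pics/z6.png",cv2.resize(a["image"][100:230,320:450],None,fx=4.6,fy=4.6,interpolation=cv2.INTER_CUBIC))
E
```

```text
time_s: 8.2
position: [0.45, -0.2872, 0.1899]
tool_rot: [[-0.073, 0.997, -0.003], [0.997, 0.073, 0.003], [0.003, -0.002, -1.0]]
ft_force: [0.8, 1.1, -2.9]
grip_width: 0.0136
gripper_force: 48.8
time_s: 8.82
position: [0.4507, -0.2877, 0.2495]
tool_rot: [[-0.073, 0.997, -0.001], [0.997, 0.073, 0.001], [0.001, -0.001, -1.0]]
ft_force: [0.5, -1.3, -2.9]
grip_width: 0.0133
gripper_force: 48.8
[ 0.4507 -0.2877  0.2492] [ 0.5279 -0.1424 -3.2244] 0.013310934139524227 48.74963700771332
bail_grip {'centre': [387.4, 151.5], 'conf': 0.52}
pail_mid {'centre': [385.3, 198.0], 'conf': 0.62}
[392.7647 148.1875] [384.2779 197.2788]
```

View pics/z6.png

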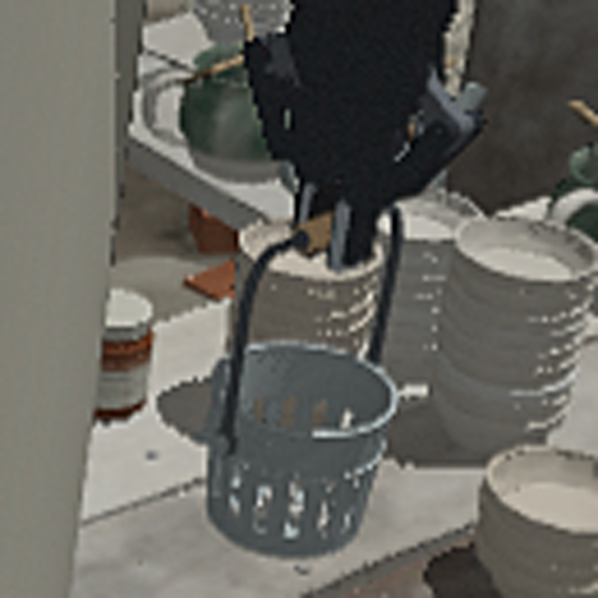

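The picture shows the pail hanging level from the bail, with the stilts inside and legs at crop x≈240 and 390. The measured load is about 3.2 N. Now I'll carry it over the gap between the stacks to a point in front of the stand.

```bash
python3 -m pendant '[[0,0.015,0.0015,0,0,0,0],[0,0.045,0.0045,0,0,0,0],[0,0.085,0.009,0,0,0,0],[0,0.125,0.013,0,0,0,0],[0,0.165,0.017,0,0,0,0]]' 50; python3 -m pendant '[[0,0.04,0.004,0,0,0,0],[0,0.08,0.008,0,0,0,0],[0,0.12,0.012,0,0,0,0],[0,0.16,0.016,0,0,0,0],[0,0.2,0.02,0,0,0,0]]' 50;  python3 -m pendant '[[0,0.04,0.004,0,0,0,0],[0,0.08,0.008,0,0,0,0],[0,0.115,0.012,0,0,0,0],[0,0.14,0.015,0,0,0,0],[0,0.157,0.017,0,0,0,0]]' 50
```

```text
time_s: 9.6
position: [0.4555, -0.12, 0.2499]
tool_rot: [[-0.073, 0.997, -0.0], [0.997, 0.073, 0.001], [0.001, -0.0, -1.0]]
ft_force: [0.1, -0.1, -3.1]
grip_width: 0.0133
gripper_force: 48.8
time_s: 10.22
position: [0.4605, 0.0808, 0.25]
tool_rot: [[-0.073, 0.997, -0.0], [0.997, 0.073, 0.0], [0.0, -0.0, -1.0]]
ft_force: [1.7, -0.6, -3.5]
grip_width: 0.0131
gripper_force: 48.8
time_s: 10.85
position: [0.466, 0.2381, 0.2498]
tool_rot: [[-0.074, 0.997, -0.001], [0.997, 0.074, 0.0], [0.0, -0.001, -1.0]]
ft_force: [0.6, 0.2, -2.7]
grip_width: 0.013
gripper_force: 48.7
```

```bash
python3 -m pendant '[[0,0,0.005,0.017,0,0,0],[0,0,0.015,0.017,0,0,0],[0,0,0.027,0.017,0,0,0],[0,0,0.04,0.017,0,0,0],[0,0,0.052,0.017,0,0,0]]' 50; python3 -m pendant '[[0,0,0.012,0,0,0,0],[0,0,0.022,0,0,0,0],[0,0,0.028,0,0,0,0],[0,0,0.032,0,0,0,0],[0,0,0.032,0,0,0,0]]' 50; python3 - <<'E'
from h import *
np.set_printoptions(precision=4,suppress=True)
a=env.get_image("scene");b=env.get_image("top");o=env.observe();print(o["position"],o["ft_force"])
for n in ["bail_grip","hook_seat","prong_tips","pail_mid"]:
    r=env.tip_of("scene",n);s=env.tip_of("top",n)
    print(n,[(np.round(q["centre"],1),round(q["conf"],2)) for q in r[:1]],[(np.round(q["centre"],1),round(q["conf"],2)) for q in s[:1]])
    if r and s: print("   ",*tri(a,r[0]["centre"],b,s[0]["centre"]))
p=o["position"];print(proj(a,p+[0,0,.03]))
for q in [(.548,.243,.217),(.554,.2425,.217)]: print(proj(a,q))
k=4.9
cv2.imwrite("pics/z7.png",np.hstack([cv2.resize(I[v:v+120,u:u+80],None,fx=k,fy=k,interpolation=cv2.INTER_CUBIC) for I,u,v in((a["image"],110,165),(b["image"],125,140))]))
E
```

```text
time_s: 11.48
position: [0.5199, 0.2402, 0.2333]
tool_rot: [[-0.072, 0.997, 0.001], [0.997, 0.072, 0.0], [0.0, 0.001, -1.0]]
ft_force: [-0.4, 0.7, -3.7]
grip_width: 0.0135
gripper_force: 48.7
time_s: 12.1
position: [0.5507, 0.2427, 0.233]
tool_rot: [[-0.073, 0.997, -0.0], [0.997, 0.073, -0.0], [-0.0, -0.0, -1.0]]
ft_force: [-0.3, 0.8, -4.0]
grip_width: 0.0132
gripper_force: 48.7
[0.5505 0.2427 0.2331] [ 0.2412  0.2169 -2.2569]
bail_grip [(array([146.4, 201.6]), 0.7)] []
hook_seat [(array([147.4, 219.2]), 0.73)] [(array([162.2, 199.9]), 0.75)]
    [0.5476 0.2473 0.2166] 0.003582786553164443
prong_tips [(array([150.5, 215.8]), 0.73)] []
pail_mid [(array([154.2, 254.1]), 0.93)] []
[146.6988 197.7062]
[150.4435 218.4446]
[149.69   216.8415]
```

View pics/z7.png

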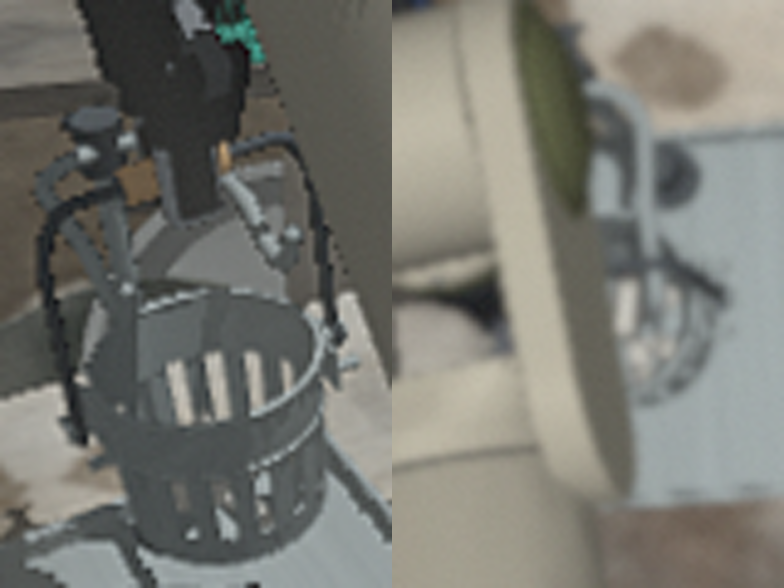

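The picture shows the grip between the prongs and above them. The tips are at crop (127,280) and (291,233), and the wood is centred at about (177,171). I'll compute the grip-to-seat offset from these scene pixels.

```bash
python3 - <<'E'
from h import *
np.set_printoptions(precision=4,suppress=True)
a=env.get_image("scene")
f=lambda u,v:(110+u/4.9-.4,165+v/4.9-.4)
for z in (.232,.236):
    L=atz(a,f(127,279),z);R=atz(a,f(291,232),z);m=(L+R)/2;d=L-R
    yaw=np.arctan2(-d[0],d[1]); print(z,L,R,np.linalg.norm(d),np.degrees(yaw),"seat",m+.021*np.array([np.cos(yaw),np.sin(yaw),0]))
for z in (.258,.262): print("grip",z,atz(a,f(177,171),z))
# wire bends where the bail crosses over: legs
for n in ["hook_seat","prong_tips"]:
  for _ in range(2):
    r=env.tip_of("scene",n)
    if r: print(n,r[0]["centre"],atz(a,r[0]["centre"],.217 if n=="hook_seat" else .236))
E
```

```text
0.232 [0.5305 0.2751 0.232 ] [0.5294 0.2106 0.232 ] 0.0645489180131745 -0.9756321941645205 seat [0.5509 0.2425 0.232 ]
0.236 [0.5246 0.2762 0.236 ] [0.5235 0.2122 0.236 ] 0.06402175805878857 -0.975632194164607 seat [0.5451 0.2439 0.236 ]
grip 0.258 [0.5534 0.2444 0.258 ]
grip 0.262 [0.5471 0.2458 0.262 ]
hook_seat [148.5, 214.6] [0.5626 0.242  0.217 ]
hook_seat [148.5, 214.6] [0.5626 0.242  0.217 ]
prong_tips [154.0, 215.5] [0.5264 0.2406 0.236 ]
prong_tips [154.0, 215.5] [0.5264 0.2406 0.236 ]
```

The offset is only about 2 mm, so I'll lower gently.

```bash
python3 -m pendant '[[0,-0.001,-0.002,0.008,0,0,0],[0,-0.001,-0.002,0.018,0,0,0],[0,-0.001,-0.002,0.028,0,0,0],[0,-0.001,-0.002,0.036,0,0,0],[0,-0.001,-0.002,0.038,0,0,0]]' 50; python3 -m pendant '[[0,0,0,0.003,0,0,0],[0,0,0,0.003,0,0,0]]' 50
```

```text
time_s: 13.48
position: [0.5486, 0.2415, 0.1943]
tool_rot: [[-0.073, 0.997, -0.001], [0.997, 0.073, -0.0], [-0.0, -0.001, -1.0]]
ft_force: [0.3, -0.2, -2.5]
grip_width: 0.0132
gripper_force: 48.7
time_s: 13.72
position: [0.5488, 0.2415, 0.192]
tool_rot: [[-0.073, 0.997, 0.0], [0.997, 0.073, 0.0], [0.0, 0.0, -1.0]]
ft_force: [0.4, -0.6, -3.4]
grip_width: 0.0135
gripper_force: 48.7
```

```bash
python3 -m pendant '[[0,0,0,0.002,0,0,0],[0,0,0,0.003,0,0,0]]' 50; python3 -m pendant '[[0,0,0,0.002,0,0,0],[0,0,0,0.002,0,0,0]]' 50
```

```text
time_s: 13.98
position: [0.5488, 0.2415, 0.189]
tool_rot: [[-0.073, 0.997, 0.0], [0.997, 0.073, 0.0], [0.0, 0.0, -1.0]]
ft_force: [-0.8, 0.3, -2.9]
grip_width: 0.0134
gripper_force: 48.7
time_s: 14.22
position: [0.5489, 0.2416, 0.1875]
tool_rot: [[-0.073, 0.997, 0.001], [0.997, 0.073, 0.0], [0.0, 0.001, -1.0]]
ft_force: [-0.7, 0.7, 0.7]
grip_width: 0.0132
gripper_force: 49.1
```

```bash
python3 -m pendant '[[0,0,0,0.001,0,0,0],[0,0,0,0.002,0,0,0]]' 50
```

```text
time_s: 14.48
position: [0.5491, 0.2416, 0.187]
tool_rot: [[-0.073, 0.997, 0.003], [0.997, 0.073, 0.001], [0.0, 0.003, -1.0]]
ft_force: [-4.7, -2.1, 15.0]
grip_width: 0.0131
gripper_force: 50.5
```

Contact has been made and the seat carries the load. I'll ease the press, let it centre and check.

```bash
python3 -m pendant '[[0,0,-0.002,-0.001,0,0,0],[0,0,-0.002,-0.001,0,0,0],[0,0,-0.002,-0.001,0,0,0]]' 50; python3 - <<'E'
from h import *
np.set_printoptions(precision=4,suppress=True)
a=env.get_image("scene");b=env.get_image("top");o=env.observe();print(o["position"],o["ft_force"])
for n in ["bail_grip","pail_mid","hook_seat"]:
    r=env.tip_of("scene",n);print(n,[(np.round(q["centre"],1),round(q["conf"],2)) for q in r[:1]])
p=o["position"];print(proj(a,p+[0,0,.03]),proj(a,p+[0,0,-.10]),proj(a,(.549,.243,.217)))
E
```

```text
time_s: 14.85
position: [0.5473, 0.2415, 0.1872]
tool_rot: [[-0.073, 0.997, 0.002], [0.997, 0.073, 0.0], [0.0, 0.002, -1.0]]
ft_force: [-0.4, -0.4, 6.8]
grip_width: 0.0134
gripper_force: 49.7
[0.5473 0.2414 0.1872] [-0.1469 -1.5907  7.6183]
bail_grip [(array([147.7, 221.3]), 0.71)]
pail_mid [(array([157.8, 267.7]), 0.69)]
hook_seat [(array([146.8, 219.5]), 0.76)]
[151.3284 218.3082] [160.0894 269.0661] [150.2754 218.1888]
```

The side force is now near zero, and the grip and seat pixels agree to about 2 px. Opening, then going straight up.

```bash
python3 -m pendant '[[0,0,0,-0.001,0,0,0],[0.2,0,0,-0.001,0,0,0],[0.4,0,0,-0.001,0,0,0],[0.45,0,0,-0.001,0,0,0],[0.45,0,0,-0.001,0,0,0]]' 50
```

```text
time_s: 15.72
position: [0.5467, 0.2414, 0.1869]
tool_rot: [[-0.073, 0.997, -0.0], [0.997, 0.073, 0.0], [0.0, -0.0, -1.0]]
ft_force: [0.2, 0.3, 0.4]
grip_width: 0.0387
gripper_force: 0.0
```

```bash
python3 -m pendant '[[0.45,0,0,-0.015,0,0,0],[0.45,0,0,-0.035,0,0,0],[0.45,0,0,-0.07,0,0,0],[0.45,0,0,-0.11,0,0,0],[0.45,0,0,-0.14,0,0,0]]' 50;  python3 -m pendant '[[0.45,0,-0.05,-0.02,0,0,0],[0.45,0,-0.1,-0.02,0,0,0],[0.45,0,-0.15,-0.02,0,0,0],[0.45,0,-0.15,-0.02,0,0,0],[0.45,0,-0.15,-0.02,0,0,0]]' 50; python3 - <<'E'
from h import *
np.set_printoptions(precision=4,suppress=True)
for _ in range(2):
  a=env.get_image("scene");b=env.get_image("top");o=env.observe();print(o["position"],o["ft_force"])
  for n in ["bail_grip","pail_mid","hook_seat","stack_h_mid","stack_low_mid"]:
    r=env.tip_of("scene",n);s=env.tip_of("top",n)
    print(n,[(np.round(q["centre"],1),round(q["conf"],2)) for q in r[:1]],[(np.round(q["centre"],1),round(q["conf"],2)) for q in s[:1]])
    if r and s: print("   ",*tri(a,r[0]["centre"],b,s[0]["centre"]))
I=a["image"];I=I[195:250,120:190]
hsv=cv2.cvtColor(I,cv2.COLOR_BGR2HSV);m=cv2.inRange(hsv,(8,70,90),(25,255,255));n,l,st,ce=cv2.connectedComponentsWithStats(m);print(st[1:],ce[1:]+[120,195])
E
```

```text
time_s: 16.35
position: [0.5467, 0.2414, 0.3301]
tool_rot: [[-0.073, 0.997, 0.003], [0.997, 0.073, 0.001], [0.0, 0.003, -1.0]]
ft_force: [0.8, -0.1, -0.3]
grip_width: 0.0384
gripper_force: 0.0
time_s: 16.98
position: [0.3975, 0.2305, 0.3479]
tool_rot: [[-0.073, 0.997, 0.002], [0.997, 0.073, 0.0], [0.0, 0.002, -1.0]]
ft_force: [0.5, -0.6, 0.7]
grip_width: 0.0382
gripper_force: 0.0
[0.398  0.2304 0.3471] [-0.9226  0.0436  0.4929]
bail_grip [(array([147.9, 223.3]), 0.86)] [(array([164.8, 203.4]), 0.68)]
    [0.5423 0.246  0.2091] 0.00976733546585969
pail_mid [] [(array([174.2, 207.8]), 0.79)]
hook_seat [(array([148.3, 219.6]), 0.66)] [(array([162.5, 198.5]), 0.91)]
    [0.5508 0.2463 0.2136] 0.0010315243488825641
stack_h_mid [(array([262.2, 231.2]), 0.61)] [(array([291. , 177.1]), 0.75)]
    [ 0.6363 -0.05    0.0198] 0.011655239685133125
stack_low_mid [(array([296.6, 288.8]), 0.57)] [(array([278.4, 271.1]), 0.73)]
    [ 0.3947 -0.0079  0.0334] 0.007544171459976707
[0.3972 0.2304 0.347 ] [ 0.5604 -0.3825 -0.4311]
bail_grip [(array([148.4, 221.3]), 0.68)] [(array([164.9, 204.5]), 0.79)]
    [0.5389 0.2446 0.2153] 0.01079389044968217
pail_mid [(array([160. , 270.5]), 0.82)] [(array([175.1, 211. ]), 0.76)]
    [0.5406 0.2441 0.0896] 0.0008321150967780146
hook_seat [(array([148.9, 219.6]), 0.96)] [(array([161.3, 199.4]), 0.82)]
    [0.5477 0.2471 0.2161] 0.001565344598776546
stack_h_mid [(array([260.7, 229.1]), 0.63)] [(array([293.5, 180.2]), 0.77)]
    [ 0.6302 -0.0505  0.0291] 0.003000089242808407
stack_low_mid [(array([298.1, 290.3]), 0.61)] [(array([276., 268.]), 0.95)]
    [ 0.3988 -0.0069  0.0271] 0.005712835102297998
[[ 19  19  23  13 155]
 [ 11  21   1   1   1]] [[149.6516 219.7226]
 [131.     216.    ]]
```

The pail hangs with its middle at z≈0.09. The wood centroid at (149.7,219.7) sits within about 1 px of the seat at (148.6,219.6), and both stacks are where they were. I'll let it settle, then hand in.

```bash
for i in 1 2 3; do python3 -m pendant '[[0.45,0,0,0,0,0,0],[0.45,0,0,0,0,0,0],[0.45,0,0,0,0,0,0],[0.45,0,0,0,0,0,0],[0.45,0,0,0,0,0,0]]' 50 | head -1; done; python3 - <<'E'
from h import *
a=env.get_image("scene")
hsv=cv2.cvtColor(a["image"][195:250,120:190],cv2.COLOR_BGR2HSV);m=cv2.inRange(hsv,(8,70,90),(25,255,255));n,l,st,ce=cv2.connectedComponentsWithStats(m);print(st[1:],ce[1:]+[120,195])
print(env.tip_of("scene","pail_mid")[:1])
print(env.close_job())
E
```

```text
time_s: 18.8
time_s: 19.42
time_s: 20.05
[[ 19  19  23  13 155]
 [ 11  21   1   1   1]] [[149.6516129  219.72258065]
 [131.         216.        ]]
[{'centre': [162.6, 270.8], 'conf': 0.87}]
the job is handed in; nothing more can be done
None
```

I handed the job in at about 20 s: the pail hangs at rest from both prongs with the wooden grip between them, the robot is clear, and both saucer stacks stand where they were; no verdict came back, and I last saw the stilts inside the pail just before lowering it.

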